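Put the last letter punch in the stand, in the cell that is clear

ROBOT

A 6-joint arm with a two-finger parallel gripper is mounted at the origin on the work surface. World frame = base frame: x ahead of the robot, y to its left, z up, the work surface at z = 0. Lengths are in m, angles in rad, forces in N, time in s.
With the tool pointing down it reaches from about 0.35 to 0.8 m from the base axis. Payload 7.3 kg.
Tool frame: the origin (TCP) lies between the finger pads; the fingertips stand 25 mm ahead of it and the grasp point (between the pads) lies 6 mm ahead of it (r.tip_extent is the distance from the TCP to the fingertips, in m); z points along the fingers, y is the line along which they close (so a half turn about z gives the same grasp; the last joint's range is limited). The gripper opens to 85 mm and grips with 20 to 120 N. Pads are 22 mm wide; open, the fingers measure 114 mm over their backs; the gripper's body (76 mm by 85 mm) begins 54 mm behind the grasp point. The pads swing forward as they close: fully open they stand 13 mm farther back than shut.
Start: joints at [-1.329, 0.342, 1.524, -0, 1.275, -0.146], TCP at [0.199, -0.486, 0.256] pointing down, gripper open.
Joint ranges: [-2.53, 2.53], [-0.77, 2.02], [0.04, 2.7], [-1, 4.14], [0.28, 2.66], [-3.11, 3.11]. Speed limits (rad/s): [2.57, 2.57, 3.14, 3.14, 3.14, 3.14].

INTERFACE

Orientations are given as a unit quaternion [x, y, z, w].
In Python, from workcell import r, command_gripper, optics gives the robot as it stands. The module is installed in compiled form; this text tells all that it offers. Calls block until the motion is done:
- r.reach(position, orientation): joint-space move of the TCP to a pose.
- r.move_straight(position, orientation=None, speed=0.15, max_force=None): straight line of the TCP; orientation=None keeps the orientation; speed is the mean speed in m/s. With max_force (N) it stops when the force on the tool has changed by that much, and returns True; else False.
- r.movej(angles): joint-space move.
- command_gripper(opening, force=None): finger opening in m; force is the grip in N (None keeps the last); returns when the fingers have stopped.
- r.hold(seconds).
- r.solve_ik(position, orientation): joint angles nearest the present ones, or None.
- r.read_state(): the state.
- optics.get_image(name): name is "side" or "top" or "wrist"; returns (picture, depth): 420x560x3 uint8, red, green, blue; 420x560 float32, m along the optical axis (not along the pixel's ray), 0 where there is no reading.
- optics.camera_model(name): a dict with "K" (3x3 intrinsics, pixels), "R" (3x3) and "t" (3): a world point X has camera coordinates R X + t; the wrist camera has in their place "tool_from_camera" (4x4, takes a point from camera to tool coordinates, whose origin is the TCP and whose axes are the flange's). Camera axes: x right, y down, z forward; pixel columns grow to the right and rows downward; lengths in m; the calibration is good to about 2 mm. The wrist camera is an equidistant fisheye: a pixel r from the principal point sees the ray r / f radians off the axis. A picture is of the moment at which its call begins: read the wrist's pose just before it. camera_model takes no time and is no camera call.
A pose or a line that the arm cannot do raises r.PlanningError and nothing moves.
- r.finish_job(): hands the job in; it is judged then, once.
The state is a dict: "time_s": time; "joint_positions": joint angles; "dq": joint speeds; "tau": joint torques, N m; "eef_pos": TCP position; "eef_rot": TCP orientation; "contact_force": force on the tool from outside, world axes, zero at the start; "torque": the same for the moment, N m; "grip_width": finger opening in m; "grip_force": force on a finger pad.
Only numpy, scipy, OpenCV 4.12 (cv2) and the standard library are available. Lean on these libraries where they do the work, as an engineer would, in place of code of your own. Each camera call takes 0.05 s, during which the arm holds its last target. There are 200 camera calls.

TASK

The last letter punch of the set is still in its red box: put it away in the wooden punch stand. Rod offcuts have dropped unseen into some of the empty cells, so lower the punch and feel gently for the cell that is clear to the bottom, never dropping it or forcing it, and leave it there, fully home and level with its neighbours. Leave the other punches and the tools where they are.

Things in the scene. Friction and masses are not known exactly. Their poses are not given: they have to be found in the camera images.
- new_punch: the punch to put away: square steel letter punch, 10 x 10 x 80 mm, about 60 g, upright in the middle cell of the red box, 38 mm showing. Origin at the centre of its lower end (the engraved face), z up the shank to the struck end, x and y square to the flats; the lowest 8 mm taper to 8.5 mm square
- punch_face (a point): centre of the lower end of the new punch (same point as its origin)
- punch_top (a point): centre of the upper, struck end of the new punch, 80 mm above the lower end
- red_box: red plastic punch box, fixed to the bench, 54 x 54 x 46 mm with 3 x 3 square cells, 16.5 mm apart, all empty but the middle one, which holds the new punch (cell 11.6 mm wide, 42 mm deep). Origin at the centre of its underside, z up
- stand: hardwood punch stand fixed to the bench, 44 (x) by 196 (y) by 50 mm high, one row of 7 square cells along its y, 24 mm apart, each 11.4 mm wide with 1 mm chamfer, 42 mm deep, square to x and y. Four hold punches; of the three empty cells two hold an unseen offcut of 10 mm rod, 10 to 20 mm tall, on the floor, one is clear. Origin: centre of underside, z up
- cell0 (a point): centre of the mouth of a cell of the stand, in its top face 50 mm above the bench, -72 mm along the stand's y from its middle; z up, cell floor 42 mm below
- cell1 (a point): centre of the mouth of a cell of the stand, in its top face 50 mm above the bench, -48 mm along the stand's y from its middle; z up, cell floor 42 mm below
- cell2 (a point): centre of the mouth of a cell of the stand, in its top face 50 mm above the bench, -24 mm along the stand's y from its middle; z up, cell floor 42 mm below
- cell3 (a point): centre of the mouth of a cell of the stand, in its top face 50 mm above the bench, 0 mm along the stand's y from its middle; z up, cell floor 42 mm below
- cell4 (a point): centre of the mouth of a cell of the stand, in its top face 50 mm above the bench, 24 mm along the stand's y from its middle; z up, cell floor 42 mm below
- cell5 (a point): centre of the mouth of a cell of the stand, in its top face 50 mm above the bench, 48 mm along the stand's y from its middle; z up, cell floor 42 mm below
- cell6 (a point): centre of the mouth of a cell of the stand, in its top face 50 mm above the bench, 72 mm along the stand's y from its middle; z up, cell floor 42 mm below
- punch_a: punch already in the stand, in one of the seven cells (which one varies): same make and size as the new punch (10 x 10 x 80 mm), its top 38 mm above the stand. Origin at the centre of its lower end on the cell floor, z up
- punch_b: punch already in the stand, in one of the seven cells (which one varies): same make and size as the new punch (10 x 10 x 80 mm), its top 38 mm above the stand. Origin at the centre of its lower end on the cell floor, z up
- punch_c: punch already in the stand, in one of the seven cells (which one varies): same make and size as the new punch (10 x 10 x 80 mm), its top 38 mm above the stand. Origin at the centre of its lower end on the cell floor, z up
- punch_d: punch already in the stand, in one of the seven cells (which one varies): same make and size as the new punch (10 x 10 x 80 mm), its top 38 mm above the stand. Origin at the centre of its lower end on the cell floor, z up
- lid: the red box's lid, 59 x 59 x 44 mm, lying mouth up on the bench; origin at the centre of its underside
- hammer: jeweller's hammer lying on the bench, about 260 mm long, 70 mm across the head, 25 mm high; origin under the middle of the handle, x along the handle to the head
- pliers_a: pliers with red handles lying on the bench, 165 mm long, 57 mm wide, 16 mm high; origin under the rivet, x towards the jaws
- pliers_b: pliers with red handles lying on the bench, 165 mm long, 57 mm wide, 16 mm high; origin under the rivet, x towards the jaws
Not all that is in view belongs to the job. There is more than one size of the stand; the one meant has the size given above. What is shaped like the red_box but green is not meant.

How it is judged:
By the outcome, as a careful person would: the job done as asked, in the order asked, and still so for the second after the job is handed in, with the robot touching nothing.
It also fails if it takes over 58 s, if anything falls off the work surface, if the arm or the gripper's body presses on something with over 40 N, if the wrist force passes 120 N, or if a joint passes its speed limit or range.

## Working session

There is one attempt and no reset: what is moved stays moved. The work goes in short steps, each a Python script; the robot and the scene stay as the last script left them, time stands still between calls to the robot, and variables do not carry over. Pictures are saved under pics/ and viewed, at most 10 in all, crops included, and the job is handed in when it is done.

```bash
mkdir -p pics
python3 - <<'E'
from workcell import r, command_gripper, optics
import numpy as np, cv2
for n in ["top","side"]:
    p,d=optics.get_image(n); cv2.imwrite(f"pics/{n}0.png",p[...,::-1]); np.savez(f"{n}0.npz",p=p,d=d,**optics.camera_model(n))
    print(optics.camera_model(n))
print(r.read_state())
E
```

```text
{'K': array([[435.20401934,   0.        , 284.17745813],
       [  0.        , 435.20401934, 211.97936546],
       [  0.        ,   0.        ,   1.        ]]), 'R': array([[ 0.00745625, -0.99996282,  0.00433136],
       [-0.97685919, -0.00820973, -0.2137258 ],
       [ 0.21375341, -0.00263753, -0.97688409]]), 't': array([-0.00541267,  0.54013445,  1.03470337])}
{'K': array([[518.09424988,   0.        , 273.90931669],
       [  0.        , 518.09424988, 216.56770652],
       [  0.        ,   0.        ,   1.        ]]), 'R': array([[-0.99645911, -0.08374557, -0.00747851],
       [-0.0381799 ,  0.52994216, -0.84717389],
       [ 0.07491024, -0.84388861, -0.53126309]]), 't': array([0.50021336, 0.1020043 , 0.99283279])}
{'time_s': 0.1, 'joint_positions': array([-1.32900923e+00,  3.42630599e-01,  1.52490138e+00, -5.53850172e-06,
        1.27539171e+00, -1.46033078e-01]), 'dq': array([-0.00115363, -0.00130762, -0.00147929,  0.00021241,  0.00038782,
        0.00199549]), 'tau': array([ 9.94536276e-04, -4.34449375e+01, -2.46490699e+01, -1.63859304e-04,
        4.71086270e-03, -2.38852829e-05]), 'eef_pos': array([ 0.19846738, -0.485703  ,  0.2557141 ]), 'eef_rot': array([ 9.81257902e-01,  1.92697916e-01, -3.44964617e-05, -6.64626403e-04]), 'contact_force': array([ 0.36387895, -0.04188783, -0.34504265]), 'torque': array([-0.0109454 , -0.01454022, -0.04380377]), 'grip_force': 0.0, 'grip_width': 0.08527898462777475}
```

View pics/top0.png

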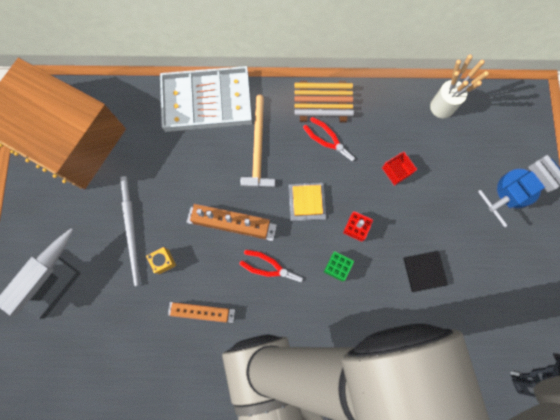

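View pics/side0.png

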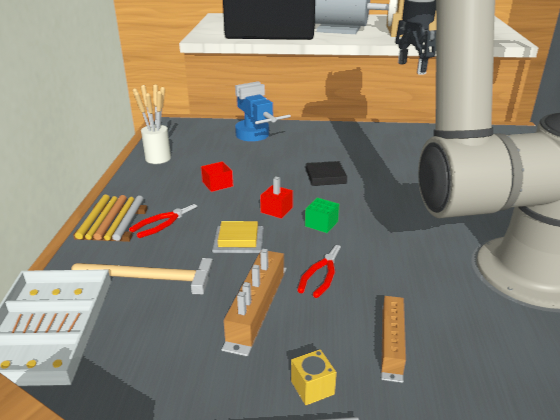

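Top view: the red box with a punch at (358,226). Lookalikes are the open lid at (399,168) and the green box at (340,266). The large stand holding punches is at (232,221), and a smaller stand at (201,312) isn't the one. I choose the red box at (358,226) and the stand at (232,221), and will measure both and check them in a close crop.

```bash
cat > h.py <<'E'
import numpy as np, cv2
def cloud(d,m):
    v,u=np.mgrid[:d.shape[0],:d.shape[1]]
    K=m["K"]; c=np.stack([(u-K[0,2])/K[0,0]*d,(v-K[1,2])/K[1,1]*d,d],-1)
    return (c-m["t"])@m["R"]
def rect(P,zlo,zhi,c,rad,extra=True):
    s=(P[...,2]>zlo)&(P[...,2]<zhi)&(np.hypot(P[...,0]-c[0],P[...,1]-c[1])<rad)&extra
    q=P[s]; return cv2.minAreaRect((q[:,:2]*1000).astype(np.float32)),len(q),np.median(q[:,2])
E
python3 - <<'E'
from h import *
crops=[]
for n,pr,ps in [("top",(358,226),(232,221)),("side",(277,200),(255,300))]:
    f=np.load(n+"0.npz"); P=cloud(f["d"],f); p=f["p"].astype(int)
    print(n,"box px",P[pr[1],pr[0]],"stand px",P[ps[1],ps[0]])
    cb=P[pr[1],pr[0]][:2] if n=="top" else cb
    cs=P[ps[1],ps[0]][:2] if n=="top" else cs
    print("box",rect(P,.042,.05,cb,.06)); print("stand",rect(P,.045,.055,cs,.13))
    s=(P[...,2]>.065)&(P[...,2]<.095)&(np.hypot(*(P[...,:2]-cs).transpose(2,0,1))<.13)
    k,l,st,_=cv2.connectedComponentsWithStats(s.astype(np.uint8))
    for i in range(1,k): print(" punch",st[i],P[l==i].mean(0).round(4),P[l==i][:,2].max().round(3))
    s=(P[...,2]>.07)&(P[...,2]<.095)&(np.hypot(*(P[...,:2]-cb).transpose(2,0,1))<.04); print("new",P[s].mean(0),s.sum())
    print("bench z",np.median(P[380 if n=="side" else 300,270:290,2]))
    x,y=(170,130) if n=="top" else (200,150)
    crops.append(cv2.resize(f["p"][y:y+200,x:x+260,::-1],None,fx=2.3 if n=="top" else 0.1,fy=2.3 if n=="top" else .1,interpolation=2))
cv2.imwrite("pics/crop.png",crops[0])
E
```

```text
top box px [ 0.50840631 -0.18802433  0.0449121 ] stand px [0.51717396 0.12980732 0.0523662 ]
box (((512.8062744140625, -190.41444396972656), (54.03859329223633, 55.07633972167969), 65.31416320800781), 268, np.float64(0.04597374555665003))
stand (((521.9829711914062, 136.835693359375), (195.68399047851562, 45.29030227661133), 78.28857421875), 1150, np.float64(0.0500105162124406))
 punch [197 209   6   6  30] [0.5348 0.2063 0.0818] 0.092
 punch [207 210   5   7  28] [0.5304 0.183  0.0831] 0.092
 punch [226 214   5   7  28] [0.5208 0.1362 0.083 ] 0.092
 punch [245 219   5   6  26] [0.511  0.0894 0.0839] 0.091
new [ 0.51176325 -0.18942336  0.08232399] 22
bench z -0.00037150830143806894
side box px [ 0.50796353 -0.15609059  0.0428963 ] stand px [0.5173952  0.18299641 0.04985709]
box (((512.4376831054688, -186.6099090576172), (60.306434631347656, 55.742252349853516), 67.69140625), 230, np.float64(0.04445647409250939))
stand (((521.5987548828125, 141.05885314941406), (199.58668518066406, 45.426849365234375), 78.56134796142578), 1476, np.float64(0.048990604929098173))
 punch [260 249   8  13  91] [0.5115 0.096  0.0779] 0.089
 punch [252 265   7  15  92] [0.521  0.1436 0.0782] 0.089
 punch [237 282  13  25 207] [0.533  0.203  0.0787] 0.089
new [ 0.51319046 -0.18389956  0.07784042] 39
bench z -0.0008492977356368637
```

View pics/crop.png

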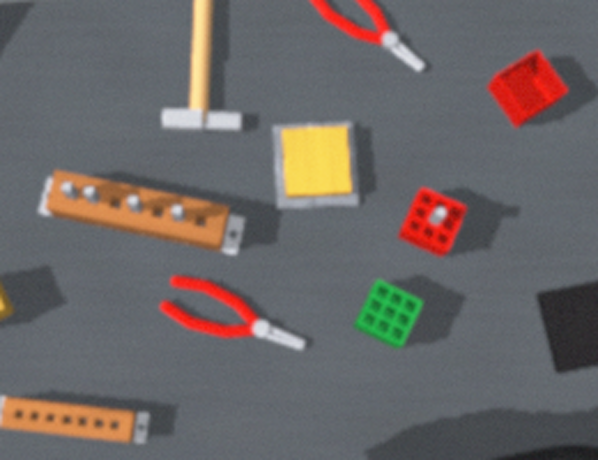

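Crop confirms: the chosen red box holds a punch in its middle cell. In the large stand four cells are occupied, at +72, +48, 0 and -48 mm along its +y direction, so -72, -24 and +24 are empty. Next come closer wrist views of the box and stand, rectified.

```bash
cat >> h.py <<'E'
from workcell import r, command_gripper, optics
from scipy.spatial.transform import Rotation as Ro
def quat(yaw):  # tool z down, tool y along world heading yaw
    y=np.array([np.cos(yaw),np.sin(yaw),0]); z=np.array([0,0,-1.]); x=np.cross(y,z)
    return Ro.from_matrix(np.stack([x,y,z],1)).as_quat()
def best(p,yaw):
    o=[]
    for a in (yaw,yaw+np.pi):
        q=r.solve_ik(p,quat(a))
        if q is not None: o.append((abs(q[5]),a))
    return min(o)[1]
def snap():
    s=r.read_state(); p,d=optics.get_image("wrist"); return p,d,s["eef_pos"],s["eef_rot"]
def project(X,pos,rot):
    m=optics.camera_model("wrist"); K=m["K"]
    T=np.eye(4); T[:3,:3]=Ro.from_quat(rot).as_matrix(); T[:3,3]=pos
    W=np.linalg.inv(T@m["tool_from_camera"]); c=np.asarray(X,float)@W[:3,:3].T+W[:3,3]
    rr=np.hypot(c[...,0],c[...,1]); th=np.arctan2(rr,c[...,2])/np.maximum(rr,1e-9)
    return np.stack([K[0,2]+K[0,0]*th*c[...,0],K[1,2]+K[1,1]*th*c[...,1]],-1)
def ortho(p,pos,rot,c,ang,L,Wd,z,s=.0004):
    # image: columns along heading ang from -L/2..L/2, rows across (left of heading up)
    a=np.arange(-L/2,L/2,s); b=np.arange(Wd/2,-Wd/2,-s); A,B=np.meshgrid(a,b)
    X=np.stack([c[0]+A*np.cos(ang)-B*np.sin(ang),c[1]+A*np.sin(ang)+B*np.cos(ang),0*A+z],-1)
    uv=project(X,pos,rot).astype(np.float32)
    return cv2.remap(p,uv[...,0],uv[...,1],cv2.INTER_CUBIC)
E
python3 - <<'E'
from h import *
print(optics.camera_model("wrist"))
bx=np.array([.5126,-.1885]); st=np.array([.5218,.139]); ab=np.radians(66.); as_=np.radians(78.4)
yb=best([*bx,.2],ab-np.pi/2); ys=best([*st,.25],as_-np.pi/2)
print(np.degrees([yb,ys]))
r.reach([*st,.27],quat(ys)); S=snap()
command_gripper(.04,40)
r.reach([*bx,.2],quat(yb)); B=snap()
for n,a in (("S",S),("B",B)): np.savez(n+".npz",p=a[0],d=a[1],pos=a[2],rot=a[3])
print(r.read_state()["time_s"],B[2],S[2])
o1=ortho(*[S[i] for i in(0,2,3)],st,as_,.24,.07,.05,.0004)
o2=ortho(*[B[i] for i in(0,2,3)],bx,ab,.09,.09,.046,.0003)
cv2.imwrite("pics/o1.png",cv2.copyMakeBorder(np.vstack([o1,np.zeros((300,600,3),np.uint8)])[:475],0,0,0,0,0)[...,::-1])
im=np.zeros((480,620,3),np.uint8); im[:175,:600]=o1; im[178:178+o2.shape[0],:o2.shape[1]]=o2
t=cv2.resize(B[0],None,fx=.55,fy=.55); im[180:180+t.shape[0],305:305+t.shape[1]]=t
cv2.imwrite("pics/o.png",im[...,::-1])
E
```

```text
{'K': array([[325.1922621 ,   0.        , 279.94639541],
       [  0.        , 325.1922621 , 207.10249865],
       [  0.        ,   0.        ,   1.        ]]), 'tool_from_camera': array([[-2.03988397e-03, -9.46835126e-01, -3.21712734e-01,
         8.18955863e-02],
       [ 9.99997904e-01, -1.98711754e-03, -4.92386480e-04,
         3.60804271e-04],
       [-1.73072204e-04, -3.21713064e-01,  9.46837195e-01,
        -1.17348302e-01],
       [ 0.00000000e+00,  0.00000000e+00,  0.00000000e+00,
         1.00000000e+00]])}
[-24.  -11.6]
4.475 [ 0.51301334 -0.18757284  0.20032565] [0.52198284 0.13819454 0.26997821]
```

View pics/o.png

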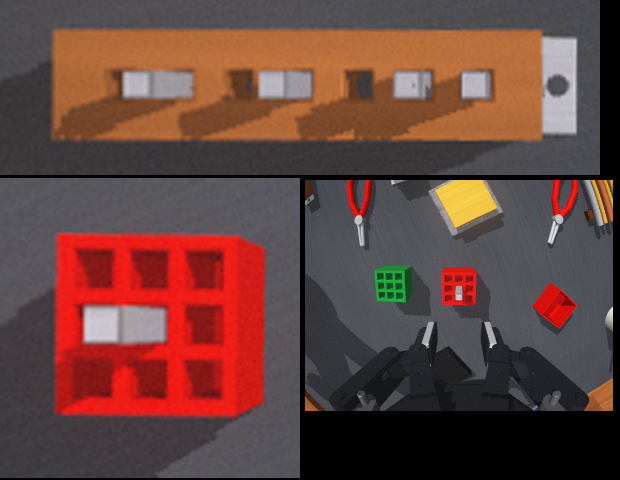

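Rectified wrist views: the stand top spans columns 52–542 and rows 29–140, i.e. 196 x 44 mm. Holes are visible at columns ~117, 237 and 357, which are the -72, -24 and +24 cells. The box spans columns 57–237 and rows 57–235 of its panel (54 mm), with the punch leaning out of the middle cell by parallax. I'll refine those edges by line fits.

```bash
cat >> h.py <<'E'
def edges(mask,axis,lo,hi,last):
    m=mask if axis==0 else mask.T          # scan down columns lo..hi
    c=np.arange(lo,hi); m=m[:,lo:hi]
    v=(m.shape[0]-1-np.argmax(m[::-1],0)+.5) if last else np.argmax(m,0)-.5
    for _ in range(4):
        k=np.polyfit(c,v,1); e=v-np.polyval(k,c); g=abs(e)<max(1.,2*e.std()); c,v=c[g],v[g]
    return np.degrees(np.arctan(k[0])),np.polyval(k,(lo+hi)/2),e.std()
E
python3 - <<'E'
from h import *
bx=np.array([.5126,-.1885]); st=np.array([.5218,.139]); ab=np.radians(66.); as_=np.radians(78.4)
for n,c,a,L,W,z,R in (("S",st,as_,.24,.07,.05,[(0,150,450,0),(0,150,450,1),(1,50,120,0),(1,50,120,1)]),("B",bx,ab,.09,.09,.046,[(0,110,300,0),(0,110,300,1),(1,100,260,0),(1,100,260,1)])):
    f=np.load(n+".npz"); s=.0004 if n=="S" else .00022
    o=ortho(f["p"],f["pos"],f["rot"],c,a,L,W,z,s); h=cv2.cvtColor(cv2.GaussianBlur(o,(0,0),1.5),cv2.COLOR_RGB2HSV)
    m=(h[...,1]>130)&((h[...,0]<16)|(h[...,0]>170))
    k,l,stt,_=cv2.connectedComponentsWithStats(m.astype(np.uint8)); i=1+np.argmax(stt[1:,4]); m=l==i
    print(n,o.shape,stt[i])
    for x in R: e=edges(m,*x); print(x,np.round(e,2),"mm from c",round((e[1]-(o.shape[x[0]]-1)/2)*s*1e3,2))
    if n=="B": # brightness profile along the right top edge
        print(np.round(o[130:150,240:340:4,0].mean(0)).astype(int))
E
```

```text
S (175, 600, 3) [   53    30   489   111 46677]
(0, 150, 450, 0) [ 0.14 30.05  0.45] mm from c -22.78
(0, 150, 450, 1) [6.0000e-02 1.3959e+02 3.6000e-01] mm from c 21.03
(1, 50, 120, 0) [-0.24 52.56  0.22] mm from c -98.78
(1, 50, 120, 1) [2.0000e-01 5.4046e+02 1.9000e-01] mm from c 96.38
B (410, 410, 3) [   73    74   289   253 64811]
(0, 110, 300, 0) [ 0.8  75.48  0.4 ] mm from c -28.38
(0, 110, 300, 1) [  0.71 325.18   0.42] mm from c 26.55
(1, 100, 260, 0) [-0.98 74.04  0.5 ] mm from c -28.7
(1, 100, 260, 1) [-7.4000e-01  3.6052e+02  3.0000e-01] mm from c 34.33
[239 245 241 219 211 205 174 142 133 135 136 135 132 152 184 168 190 242
 241 241 237 222 210 210 210]
```

Run:
```python
from h import *
b=np.array([.5112,-.1893]); yb=np.radians(65.2-90); q=quat(yb)
r.move_straight([*b,.13],q,speed=.15)
print("hit",r.move_straight([*b,.076],q,speed=.08,max_force=8))
s=r.read_state(); print(s["eef_pos"],s["contact_force"]); f0=s["contact_force"]
command_gripper(0.0,20); r.hold(.3)
s=r.read_state(); Rm=Ro.from_quat(s["eef_rot"]).as_matrix()
print(s["eef_pos"],s["grip_width"],s["grip_force"],"df tool",Rm.T@(s["contact_force"]-f0),s["torque"],s["time_s"])
p=snap()[0]; cv2.imwrite("pics/g.png",p[...,::-1])
```

```text
hit False
[ 0.51151962 -0.18946586  0.07640936] [0.78542129 0.80762854 0.36400254]
[ 0.51152417 -0.18946649  0.0765328 ] 0.009703974363653242 23.998222947120667 df tool [-1.48340105 -0.35811383 -5.20617644] [ 0.07793244  0.09467255 -0.0171641 ] 6.5833
```

View pics/g.png

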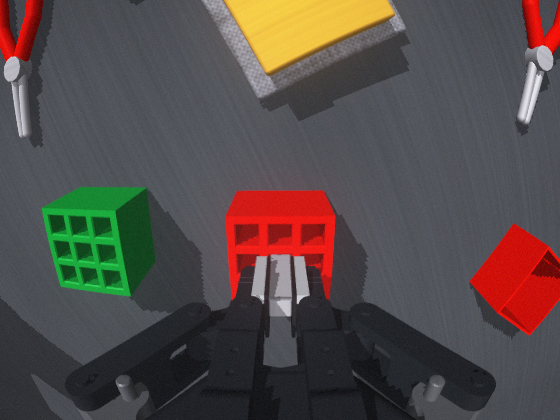

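The image shows the punch gripped between the pads (280,280) over the middle cell, with negligible sideways force. Lift it and carry it to above the -72 cell, then check how the tip lines up with the cell.

```bash
cat >> h.py <<'E'
ST=np.array([.5207,.1380]); AS=np.radians(78.3); QS=quat(AS-np.pi/2)
def cell(y): return ST+y*np.array([np.cos(AS),np.sin(AS)])
E
python3 - <<'E'
from h import *
command_gripper(0.0,40)
s=r.read_state(); p=s["eef_pos"]
print("hit",r.move_straight([.5112,-.1893,.10],speed=.04,max_force=12)); print(r.read_state()["contact_force"],r.read_state()["grip_width"])
r.move_straight([.5112,-.1893,.2],speed=.15)
c=cell(-.072); r.reach([*c,.2],QS); r.move_straight([*c,.14],speed=.12); r.hold(.2)
S=snap(); np.savez("H.npz",p=S[0],d=S[1],pos=S[2],rot=S[3])
print(S[2],c,r.read_state()["grip_width"],r.read_state()["contact_force"],r.read_state()["time_s"])
print("exp tip px",project([*S[2][:2],.068],S[2],S[3]),"cell px",project([*c,.05],S[2],S[3]))
o=S[0]; u,v=project([*c,.05],S[2],S[3]).astype(int); cv2.imwrite("pics/h.png",cv2.resize(o[max(0,v-90):v+60,u-90:u+90],None,fx=4,fy=4,interpolation=2)[...,::-1]); print("crop origin",u-90,max(0,v-90))
E
```

```text
hit False
[ 0.55241252 -0.01059825 -0.47045382] 0.009143672746889877
[0.50660388 0.06738809 0.14084379] [0.50609931 0.06749596] 0.009351565644938819 [ 0.20897279 -0.94307023 -0.27989852] 10.325
exp tip px [280.94100535 232.98378426] cell px [280.06992538 222.62602621]
crop origin 190 132
```

View pics/h.png

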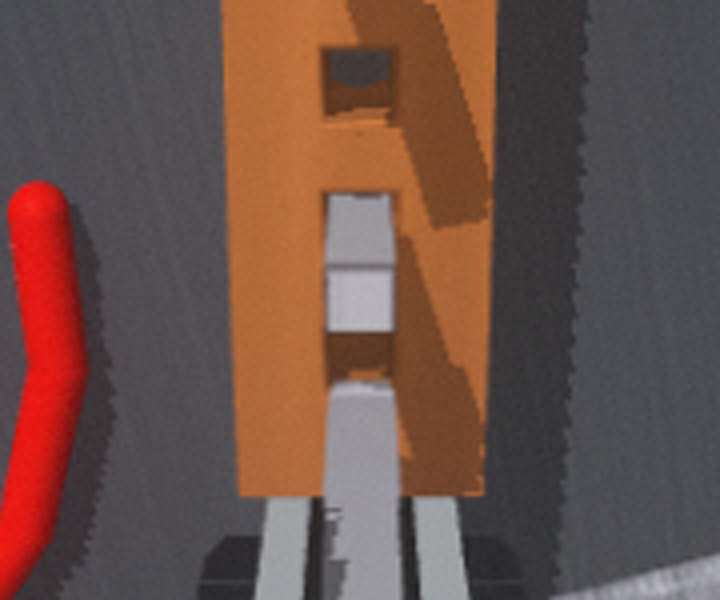

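The picture shows the punch tip at crop (362,385) just short of the empty -72 cell mouth (rows ~332–380, columns 327–393). The top of the -24 cell shows a round grey disc at (360,65), which looks like a rod offcut in there. I'll compare projected edges.

Run:
```python
from h import *
f=np.load("H.npz"); pos,rot=f["pos"],f["rot"]; a=np.array([np.cos(AS),np.sin(AS),0]); l=np.array([-np.sin(AS),np.cos(AS),0])
cr=lambda X:((project(X,pos,rot)-[190,132])*4).round(1)
t=pos-[0,0,.072]
for n,x,y in (("tipfrontL",.00425,.00425),("tipfrontR",.00425,-.00425)): print(n,cr(t+x*a+y*l))
print("8mm up",cr(t+[0,0,.008]+.005*a+.005*l),cr(t+[0,0,.008]+.005*a-.005*l), "per mm x",cr(t+.00525*a)-cr(t+.00425*a))
for y in (-.072,-.024):
  c=np.array([*cell(y),.05]); print(y,[cr(c+i*.0057*a+j*.0057*l) for i in(1,-1) for j in(1,-1)])
c=np.array([*ST,.05]); print("stand end corners",cr(c-.098*a+.022*l),cr(c-.098*a-.022*l))
print("rod top disc for heights 10,15,20 in -24:",[cr(np.array([*cell(-.024),.008+h])) for h in(0,.01,.015,.02)])
print("depth in -24 cell & -72:"); 
for (u,v) in ((280,148),(277,149),(283,149),(280,155),(280,218),(280,222)): print(u,v,f["d"][v,u])
m=optics.camera_model("wrist"); T=np.eye(4);T[:3,:3]=Ro.from_quat(rot).as_matrix();T[:3,3]=pos
v,u=np.mgrid[141:164,270:292]; x=(u-m["K"][0,2])/m["K"][0,0]; y=(v-m["K"][1,2])/m["K"][1,1]; th=np.hypot(x,y); k=np.tan(th)/th; d=f["d"][v,u]
W=(np.stack([x*k*d,y*k*d,d,1+0*d],-1)@(T@m["tool_from_camera"]).T)[...,2]
print((W[::3,::3]*1000).round().astype(int))
```

```text
tipfrontL [336.7 381.3]
tipfrontR [390.8 381.2]
8mm up [331.  396.8] [397.  396.6] per mm x [ 0.  -5.9]
-0.072 [array([326.8, 331.5]), array([393.6, 331.3]), array([327.5, 393.1]), array([393.2, 392.9])]
-0.024 [array([324.1,  50.4]), array([395.1,  50.2]), array([324.6, 119.7]), array([394.8, 119.5])]
stand end corners [238.5 496.7] [482.7 496. ]
rod top disc for heights 10,15,20 in -24: [array([359.3,  50.2]), array([359.4,  57.4]), array([359.4,  61.2]), array([359.4,  65.2])]
depth in -24 cell & -72:
280 148 0.2346738
277 149 0.23559694
283 149 0.23610044
280 155 0.23418431
280 218 0.24871685
280 222 0.23981065
[[48 50 50 50 49 49 49 49]
 [49  9 21 22 22 22 49 51]
 [48  8 22 20 21 22 48 50]
 [49  9 22 22 21  9 48 51]
 [49 16 14 23 14 15 48 49]
 [50 29 28 27 28 28 49 50]
 [50 40 40 39 40 41 50 50]
 [49 49 48 48 50 49 50 50]]
```

Projections match the picture within ~0.3 mm. The arm sits 0.5 mm off target, which I'll compensate. Depth in the -24 cell reads about 22 mm (floor 8), so it is blocked. Feel the -72 cell gently.

```bash
cat >> h.py <<'E'
def feel(y,zend=.078,F=3.5):
    c=cell(y); t=c.copy()
    r.move_straight([*t,.130],QS,speed=.1); r.hold(.2)
    t=t+(c-r.read_state()["eef_pos"][:2]); r.move_straight([*t,.127],QS,speed=.03); r.hold(.15)
    s=r.read_state(); print("pre",s["eef_pos"]-[*c,0],s["contact_force"].round(2))
    hit=r.move_straight([*t,zend],QS,speed=.02,max_force=F)
    s=r.read_state(); print("hit",hit,"bottom z mm",(s["eef_pos"][2]-.072)*1e3,"xy err",(s["eef_pos"][:2]-c)*1e3,s["contact_force"].round(2),s["torque"].round(2),s["grip_width"],s["time_s"])
    return t
E
python3 - <<'E'
from h import *
feel(-.072)
E
```

```text
pre [-1.47995545e-04 -3.23580534e-05  1.27025462e-01] [ 0.96 -0.44 -0.91]
hit True bottom z mm 8.581362159317916 xy err [-0.13517358 -0.03762192] [0.14 0.13 4.07] [-0.03  0.05  0.  ] 0.009065251529542165 13.25
```

The punch went down to the 8 mm floor (a 10–20 mm offcut would have stopped it at 18–28 mm), so this is the clear cell. Release, retreat, verify.

Run:
```python
from h import *
command_gripper(.035); r.hold(.2)
p=r.read_state()["eef_pos"]; print(p)
r.move_straight([*p[:2],.18],QS,speed=.1); r.hold(.3)
S=snap(); c=cell(-.072)
a=np.array([np.cos(AS),np.sin(AS)])
m=optics.camera_model("wrist"); T=np.eye(4);T[:3,:3]=Ro.from_quat(S[3]).as_matrix();T[:3,3]=S[2]
v,u=np.mgrid[:420,:560]; x=(u-m["K"][0,2])/m["K"][0,0]; y=(v-m["K"][1,2])/m["K"][1,1]; th=np.hypot(x,y)+1e-9; k=np.tan(th)/th; d=S[1]
P=(np.stack([x*k*d,y*k*d,d,1+0*d],-1)@(T@m["tool_from_camera"]).T)[...,:3]
for yy in (-.072,-.048,0,.048,.072):
    g=(np.hypot(*(P[...,:2]-cell(yy)).transpose(2,0,1))<.004)&(P[...,2]>.08)&(P[...,2]<.1); print(yy,g.sum(),np.median(P[g][:,2]) if g.any() else None)
    
print(r.read_state()["time_s"])
w,_=project([*c,.07],S[2],S[3]),0; u0,v0=w.astype(int); cv2.imwrite("pics/end.png",cv2.resize(S[0][max(0,v0-150):v0+80,u0-120:u0+120],None,fx=2.5,fy=2.5)[...,::-1])
```

```text
[0.50532488 0.0674848  0.07974669]
-0.072 96 0.08783402730581731
-0.048 113 0.08793769884585226
0 120 0.08770245831513972
0.048 118 0.0877890137390907
0.072 112 0.08770832024579403
15.3167
```

View pics/end.png

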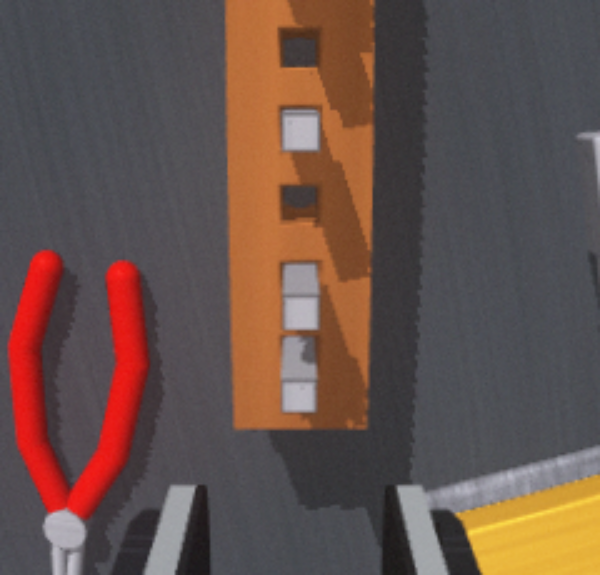

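The picture shows the new punch in the end cell (top face at (299,395)). Its top measures 87.8 mm, level with its neighbours (87.7–87.9 mm), and the gripper is clear of everything.

```bash
python3 -c "
from workcell import r
print(r.finish_job())"
```

```text
the job is handed in; nothing more can be done
None
```

The punch is fully home and level with its neighbours in the end cell of the stand, which was clear to the bottom (-72 mm measured towards the robot's left, so cell0 or cell6 depending on which way the stand's y axis runs); the job was handed in at about 15 s.

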